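# Snap in a reagent cartridge and tug-test it

## Task

Take the orange-capped amber cartridge from the rack and press it straight down into the empty port until it snaps in and its white flange sits flush on the port. Then pull it straight up with a steady 11 newtons or so for about two seconds to prove that the snap holds, and let go, leaving it fully home and upright. Never press or pull on the port harder than 20 newtons, and leave the other cartridges, the bottles and the beaker where they stand.

Things in the scene. Friction and masses are not known exactly. Their poses are not given: they have to be found in the camera images.
- cart_mid (a point): The cartridge to fit: orange cap, amber barrel, white flange and plug, 91 mm tall, 42 to 84 g. This point is on its axis, half-way up the barrel where it is gripped, 56.5 mm above the plug's tip; z is its axis, up. Barrel 25 mm wide, from 20.5 mm below to 20.5 mm above this point; cap 22 mm wide, 14 mm tall, above it. It starts upright in a hole of the rack, this point 64.5 mm above the bench.
- cart_tip (a point): Tip of that cartridge's white plug. Heights above it: blunt cone 8 mm wide at 0 to 18 mm wide at 10; barb 18 mm wide to 12.5; neck 12 mm wide to 25.5, growing to 16 mm at 30; flange 30 mm wide from 32 to 36, by whose underside it hangs in the rack and rests on the port; then the amber barrel.
- rack: Grey block 60 (x) by 190 (y) by 40 mm high, fixed to the bench, with three upright 21 mm holes in a row along its y axis, 60 mm apart; origin at the centre of its underside. Each hole holds a cartridge of the same shape (caps orange, blue, white, in any order). Grip across the row, along the rack's x axis, and lift at least 35 mm to clear the hole.
- port_mouth (a point): Centre of the empty port's round mouth (21 mm wide, 1.5 mm chamfer), in the top face of its floating white head, 56 mm square, face 62 to 74 mm above the bench, on a fixed beige pedestal 90 mm square, a blue snap tab at either side. Three such ports stand in a row; the other two hold cartridges (green, white caps). z is up. Any yaw fits. Fully home: flange on the face, cart_mid 24.5 mm above this point.
- pawl_l (a joint): One of the port's two alike sprung snap pawls (blue, 5 mm thick): 0 closed, grows to 2.5 mm as the plug's cone pushes it aside (6 to 12 N downward on the cartridge); they snap in over the barb once it is past. How deep they lie differs: undersides 10.5 to 17.5 mm under the mouth. So, snapped in, the cartridge has 2 to 9 mm of free play upward before they hold it; if not, it pulls out with under 6 N.
- port (a joint): Vertical float of the port's head on its stiff spring, m, 0 at rest, positive up (pulled), negative down (pressed): 8 N per mm both ways, stops at 5 mm. 11 N of pull lifts it by 1.4 mm, 20 N is 2.5 mm. Readings are too noisy to set the force by: use the force on the tool.
- cart_blue_mid (a point): Blue-capped cartridge of the same shape in the rack, same point on it. Leave it in its hole.
- cart_white_mid (a point): White-capped cartridge of the same shape in the rack, same point on it. Leave it in its hole.
- bottle_a_base (a point): Amber bottle, 66 mm wide and 150 mm tall, standing on the bench; centre of its underside. Leave it alone.
- bottle_b_base (a point): Small amber jar, 48 mm wide and 90 mm tall, standing on the bench; centre of its underside. Leave it alone.
- beaker_base (a point): Glass beaker, 70 mm wide and 80 mm tall, standing on the bench; centre of its underside. Leave it alone.
Not all that is in view belongs to the job. What is shaped like the part that bears cart_mid but yellow is not meant.

How it is judged (in metres and radians):
On the way, in this order (a step that is already met when the one before it is completed fails the run):
1. The orange-capped cartridge has been pressed home in the empty port, its flange within 1.5 mm of the top face (z of cart_mid in the frame of port_mouth between 0.0215 and 0.026 m and horizontal distance between cart_mid and port_mouth below 0.006 m), for 0.1 s.
2. The gripped cartridge is pulled up on the port with 8 to 14 N for 1.2 s without a break, and holds (value of joint port between 0.001 and 0.00175 m and contact force between the fingers and cart above 0.5 N and z of cart_mid in the frame of port_mouth between 0.0215 and 0.035 m and horizontal distance between cart_mid and port_mouth below 0.006 m), for 1.2 s.
At the end, for the whole second after the job is handed in: The orange-capped cartridge is released and at rest in the port, upright within 0.1 rad, its flange within 1.5 mm of the port's top face and its axis within 6 mm of the mouth's (all of step 1 and angle between cart_mid's own z axis and vertical below 0.1 rad and linear speed of cart below 0.02 m/s and value of joint port between -0.001 and 0.001 m); the robot touches nothing.
It fails at once if The port is pressed harder than 21 N (value of joint port below -0.00263 m).
It fails at once if The port is pulled harder than 21 N (value of joint port above 0.00263 m).
It fails at once if Another cartridge, a bottle or the beaker is moved by more than 15 mm (distance of any of cart_blue_mid, cart_white_mid, bottle_a_base, bottle_b_base, beaker_base from where it was at the start of the episode above 0.015 m).
It also fails if it takes over 58 s, if anything falls off the work surface, if the arm or the gripper's body presses on something with over 40 N, if the wrist force passes 120 N, or if a joint passes its speed limit or range.

## Robot

A 6-joint arm with a two-finger parallel gripper is mounted at the origin on the work surface. World frame = base frame: x ahead of the robot, y to its left, z up, the work surface at z = 0. Lengths are in mm, angles in degrees, forces in N, time in s.
With the tool pointing down it reaches from about 300 to 850 mm from the base axis. Payload 4.2 kg.
Tool frame: the origin (TCP) lies on the centre line of the jaws, within the pads' length; the fingertips stand 8 mm ahead of it and the grasp point (between the pads) lies 11 mm behind it; z points along the fingers, y is the line along which they close (so a half turn about z gives the same grasp; the last joint's range is limited). The gripper opens to 91 mm and grips with 3 to 60 N. Pads are 32 mm wide; open, the fingers measure 118 mm over their backs; the gripper's body (76 mm by 178 mm) begins 60 mm behind the grasp point.
Start: joints at [74.599, 18.312, 89.639, -0, 72.044, -1.146], TCP at [141.59, 557.31, 221.976] pointing down, gripper open.
Joint ranges: [-177.97, 177.97], [-48.28, 115.42], [12.27, 149.76], [-77.06, 257.06], [2.81, 150.46], [-146.56, 146.56]. Speed limits (degrees/s): [147.25, 147.25, 180, 180, 180, 180].

## Interface

Orientations are given as [roll, pitch, yaw] about the fixed x, y, z axes, in that order (R = Rz(yaw) Ry(pitch) Rx(roll)).
In Python, from workcell import telemetry, eyes, ticket gives the robot as it stands. The module is installed in compiled form; this text tells all that it offers.
- The arm moves only by the shell command python3 -m crank 'ROWS' [OPENING] [FORCE]. ROWS is JSON, a list of rows, each an object of numbers: "dx", "dy", "dz": the shift along the world's x, y, z normalised to -1 to 1, where 1 is 80 cm; "yaw": the turn about the world's z normalised to -1 to 1, where 1 is 5 degrees. A call has 1 to 10 rows; each row shifts and turns the commanded pose from where the row before left it; what a row does not reach is not made up. A row lasts 1/8 s, in which the tool goes at most 62.5 mm and 10.7 degrees, less where a joint would pass 70% of its speed; a pose out of reach is approached as far as the arm can. A call with a number of a shift or a turn outside -1 to 1 is refused whole. A call with a gripper value outside its range is refused whole. OPENING is the opening, from 0 (shut) to 1 (fully open), set as the call begins (- or left out, the last holds). The fingers move at their own pace and stop on an object; FORCE is the grip in N (left out, the last holds). Time passes only in rows, so rows that do not move let the fingers close. It gives the time, the measured TCP pose, the force, the opening and the grip force at its end, in the units of the state.
- telemetry.state(): the state, without advancing time (a new reading comes with each control period).
- eyes.grab_frame(name): name is "scene" or "top" or "wrist"; returns the picture (480x640x3 uint8, red, green, blue); there is no depth.
- eyes.calibration(name): a dict with "camera_matrix" (3x3 intrinsics, pixels), "k1" (the pictures are not rectified: a ray, as slopes to the right and down, at radius r is drawn at 1 + k1 r^2 times it, then the intrinsics apply), "world_from_camera" (4x4, takes a point from camera to world coordinates). Camera axes: x right, y down, z forward; pixel columns grow to the right and rows downward; lengths in mm; the calibration is good to about 2 mm. A picture is of the moment at which its call begins: read the wrist's pose just before it. calibration takes no time and is no camera call; for the wrist camera it gives the pose at the moment of the call.
- ticket.job_done(): hands the job in; it is judged then, once.
The state is a dict: "time_s": time; "qpos": joint angles; "qvel": joint speeds; "effort": joint torques, N m; "ee_pos": TCP position; "ee_rot": TCP orientation; "force": force on the tool from outside, world axes, zero at the start; "torque": the same for the moment, N m; "gripper_width": finger opening in mm; "gripper_force": force on a finger pad.
Only numpy, scipy, OpenCV 4.12 (cv2) and the standard library are available. Lean on these libraries where they do the work, as an engineer would, in place of code of your own. Each camera call takes 0.05 s, during which the arm holds its last target. There are 200 camera calls.

## Working session

There is one attempt and no reset: what is moved stays moved. The work goes in short steps, Python scripts to look and compute and a shell command to move; the robot and the scene stay as the last step left them, time stands still between calls to the robot, and variables do not carry over. Pictures are saved under pics/ and viewed, at most 10 in all, crops included, and the job is handed in when it is done.

```bash
mkdir -p pics; cat > h.py <<'E'
import numpy as np, cv2
from workcell import telemetry, eyes, ticket
def ray(cal,u,v):
    K=np.array(cal["camera_matrix"]);k=cal["k1"];T=np.array(cal["world_from_camera"])
    d=np.array([(u-K[0,2])/K[0,0],(v-K[1,2])/K[1,1]]);s=d.copy()
    for _ in range(20): s=d/(1+k*(s@s))
    return T[:3,3],T[:3,:3]@np.array([s[0],s[1],1])
def onz(cal,u,v,z):
    o,d=ray(cal,u,v);return o+d*(z-o[2])/d[2]
def save(im,n): cv2.imwrite("pics/"+n,im[:,:,::-1])
def blobs(im,lo,hi,amin=60):
    h=cv2.cvtColor(im,cv2.COLOR_RGB2HSV);m=cv2.inRange(h,np.array(lo),np.array(hi))
    n,l,s,c=cv2.connectedComponentsWithStats(m)
    return [(c[i].round(1).tolist(),s[i].tolist()) for i in range(1,n) if s[i][4]>amin]
E
python3 - <<'E'
from h import *
for n in("scene","top"):
    im=eyes.grab_frame(n);save(im,n+"0.png");np.save(n+"0.npy",im)
    c=eyes.calibration(n);print(n,np.array(c["world_from_camera"]).round(2).tolist(),np.array(c["camera_matrix"]).tolist(),c["k1"])
s=telemetry.state();print(s)
E
```

```text
scene [[0.14, 0.59, -0.79, 1311.34], [0.99, -0.08, 0.12, -127.58], [0.01, -0.8, -0.6, 625.93], [0.0, 0.0, 0.0, 1.0]] [[529.7474379931153, 0.0, 324.22499760018144], [0.0, 529.7474379931153, 246.75823225472135], [0.0, 0.0, 1.0]] -0.04831868744101882
top [[-0.02, -0.99, 0.16, 370.36], [-1.0, 0.01, -0.02, 8.94], [0.01, -0.16, -0.99, 1289.35], [0.0, 0.0, 0.0, 1.0]] [[624.2458750860447, 0.0, 320.0523895823547], [0.0, 624.2458750860447, 244.96486525774606], [0.0, 0.0, 1.0]] -0.1621271036736985
{'time_s': 0.1, 'qpos': array([ 7.45981129e+01,  1.83472328e+01,  8.96991424e+01,  7.78999564e-04,
        7.20430146e+01, -1.14540521e+00]), 'qvel': array([-0.04076875, -0.05305925, -0.1783372 , -0.04764578,  0.08262249,
        0.0444453 ]), 'effort': array([ 4.56002354e-04, -4.13333094e+01, -2.32510650e+01,  7.29905069e-02,
        4.23095352e-02, -3.48495394e-05]), 'ee_pos': array([141.47644698, 556.87706178, 221.21366302]), 'ee_rot': array([-1.79910643e+02, -2.52740931e-03,  1.65743275e+02]), 'force': array([-0.03083132,  0.55098876, -0.16019845]), 'torque': array([0.04505284, 0.03525411, 0.00087149]), 'gripper_force': 0.0, 'gripper_width': 90.6766772935438}
```

View pics/top0.png

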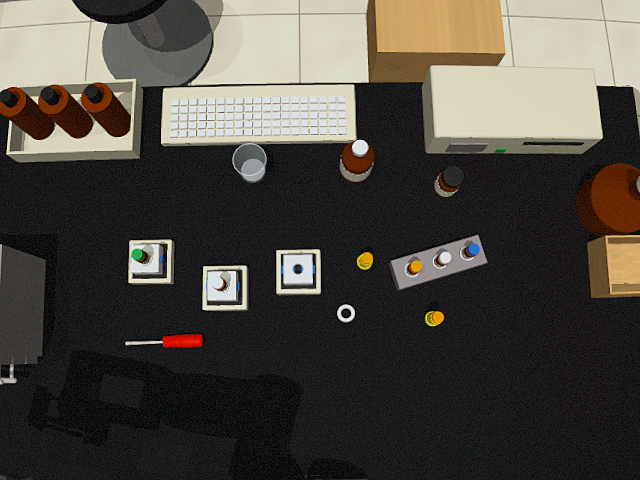

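View pics/scene0.png

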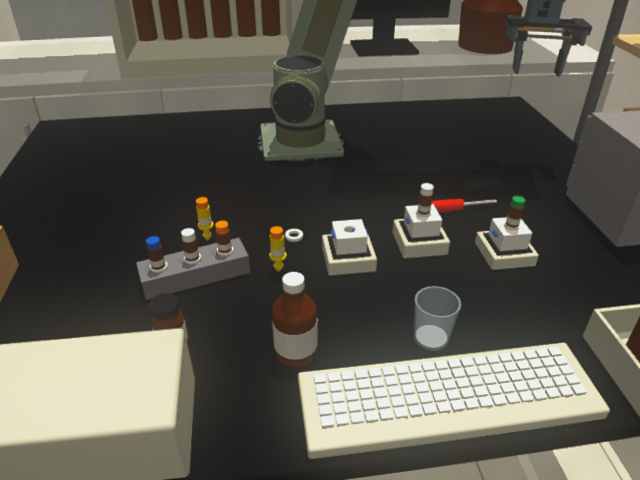

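The top view shows three orange caps: (415,267) in the grey rack, and (365,261) and (434,318) on yellow bodies standing on the bench. The rack one fits, because its barrel is amber. The empty port is at about (298,269) in top and (349,229) in scene. I'll confirm in a crop and measure.

```bash
python3 - <<'E'
from h import *
top=np.load("top0.npy");sc=np.load("scene0.npy");ct=eyes.calibration("top");cs=eyes.calibration("scene")
a=cv2.resize(top[225:340,340:500],None,fx=4,fy=4,interpolation=cv2.INTER_CUBIC)
b=cv2.resize(sc[180:280,130:380],None,fx=3,fy=3,interpolation=cv2.INTER_CUBIC)
w=max(a.shape[1],b.shape[1]);p=lambda x:cv2.copyMakeBorder(x,0,0,0,w-x.shape[1],cv2.BORDER_CONSTANT)
v=np.vstack([p(a),p(b)]);v=cv2.resize(v,None,fx=.78,fy=.78);save(v,"crop1.png")
def tri(p,q):
    o1,d1=ray(ct,*p);o2,d2=ray(cs,*q)
    d1=d1/np.linalg.norm(d1);d2=d2/np.linalg.norm(d2)
    t=np.linalg.lstsq(np.c_[d1,-d2],o2-o1,rcond=None)[0]
    A=o1+t[0]*d1;B=o2+t[1]*d2;return ((A+B)/2).round(1),np.linalg.norm(A-B).round(1)
print("orange top",blobs(top,[8,180,150],[18,255,255],20));print("orange sc",blobs(sc,[8,180,150],[18,255,255],20))
# rack: grey, mid-value, low saturation
h=cv2.cvtColor(top,cv2.COLOR_RGB2HSV)
m=cv2.inRange(h,np.array([0,0,70]),np.array([180,60,150]));m[:230]=0;m[300:]=0;m[:,:385]=0;m[:,495:]=0
cn=max(cv2.findContours(m,cv2.RETR_EXTERNAL,cv2.CHAIN_APPROX_NONE)[0],key=cv2.contourArea)
r=cv2.minAreaRect(cn);bx=cv2.boxPoints(r);P=np.array([onz(ct,*q,40) for q in bx]);print("rack",bx.round(1).tolist(),P.round(1).tolist(),[np.linalg.norm(P[i]-P[i-1]).round(1) for i in range(4)])
e=P[np.argmax(P[:,1])]
for i in range(4):
    d=P[i]-P[i-1]; print("edge",np.linalg.norm(d).round(1),np.degrees(np.arctan2(d[1],d[0])).round(1))
# port hole: dark inside white
def hole(im,x0,x1,y0,y1):
    g=cv2.cvtColor(im,cv2.COLOR_RGB2GRAY)[y0:y1,x0:x1];m=(g<110).astype('uint8')
    n,l,s,c=cv2.connectedComponentsWithStats(m)
    return [((c[i]+[x0,y0]).round(1).tolist(),s[i].tolist()) for i in range(1,n) if s[i][4]>15]
print(hole(top,282,314,254,284));print(hole(sc,335,365,221,240))
for z in (62,68,74): print(z,onz(ct,298,269,z).round(1),onz(cs,349.5,229,z).round(1))
print(tri((298,269),(349.5,229)))
E
```

```text
orange top []
orange sc [([201.4, 200.1], [196, 197, 12, 7, 69]), ([221.1, 224.3], [215, 221, 13, 8, 84]), ([276.1, 229.9], [270, 226, 13, 9, 86])]
rack [[389.8999938964844, 260.29998779296875], [478.1000061035156, 233.1999969482422], [487.20001220703125, 262.6000061035156], [399.0, 289.79998779296875]] [[542.4, -151.4, 40.0], [595.9, -336.8, 40.0], [534.3, -352.3, 40.0], [482.2, -167.7, 40.0]] [np.float64(62.4), np.float64(193.0), np.float64(63.5), np.float64(191.8)]
edge 62.4 15.2
edge 193.0 -73.9
edge 63.5 -165.9
edge 191.8 105.8
[([282.1, 268.1], [0, 0, 3, 30, 33]), ([313.0, 268.0], [30, 0, 2, 30, 31]), ([297.4, 268.7], [11, 10, 9, 10, 66])]
[]
62 [524.8  34.6  62. ] [517.2  37.3  62. ]
68 [524.   34.5  68. ] [525.7  35.5  68. ]
74 [523.2  34.4  74. ] [534.1  33.8  74. ]
(array([524.2,  35.2,  67. ]), np.float64(1.3))
```

View pics/crop1.png

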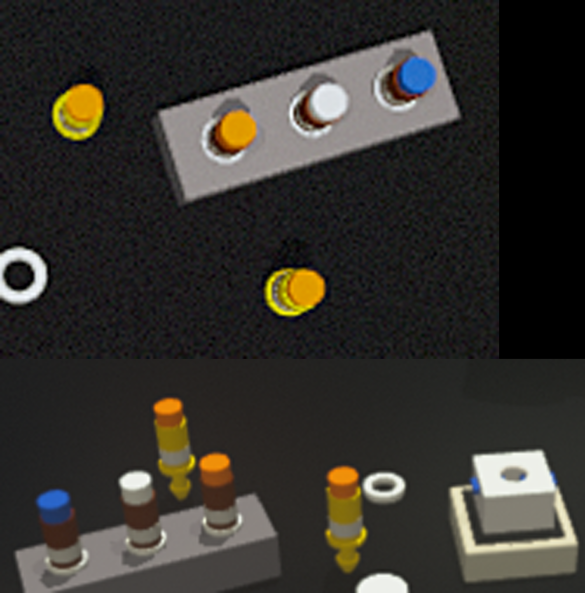

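The crop confirms it: the amber cartridge with the orange cap is the one at the near-left end of the rack, about (416,267) in top. The two yellow ones stand outside the rack. The rack centre is about (539,-252) with yaw about 15.3°, so the orange hole is near (523,-194). The port is near (524,35) with its face at about z = 67.

```bash
R='{"dx":0.032,"dy":-0.0626,"yaw":-1}'; python3 -m crank '[{"dx":0.032,"dy":-0.0626,"yaw":-1},{"dx":0.032,"dy":-0.0626,"yaw":-1},{"dx":0.032,"dy":-0.0626,"yaw":-1},{"dx":0.032,"dy":-0.0626,"yaw":-1},{"dx":0.032,"dy":-0.0626,"yaw":-1},{"dx":0.032,"dy":-0.0626,"yaw":-1},{"dx":0.032,"dy":-0.0626,"yaw":-1},{"dx":0.032,"dy":-0.0626,"yaw":-1},{"dx":0.032,"dy":-0.0626,"yaw":-1},{"dx":0.032,"dy":-0.0626,"yaw":-1}]' 0.8
python3 -m crank '[{"dx":0.03,"dy":-0.0626,"yaw":-1},{"dx":0.03,"dy":-0.0626,"yaw":-1},{"dx":0.03,"dy":-0.0626},{"dx":0.03,"dy":-0.0626},{"dx":0.03,"dy":-0.0626},{},{}]'
python3 - <<'E'
from h import *
s=telemetry.state();c=eyes.calibration("wrist");im=eyes.grab_frame("wrist");save(im,"w1.png");np.save("w1.npy",im)
print(s["ee_pos"],s["ee_rot"],s["time_s"],s["qpos"].round(1));print(np.array(c["world_from_camera"]).round(2).tolist(),c["camera_matrix"][0])
for b in blobs(im,[8,180,120],[18,255,255],100): print(b,onz(c,*b[0],99).round(1))
ct=eyes.calibration("top");print("top",onz(ct,416.3,266.7,99).round(1))
E
```

```text
[141.47644698 556.87706178 221.21366302] [-1.79910643e+02 -2.52740931e-03  1.65743275e+02] 0.1 [74.6 18.3 89.7  0.  72.  -1.1]
[[0.25, 0.94, 0.25, 70.42], [0.97, -0.24, -0.06, 575.55], [0.0, 0.26, -0.97, 384.89], [0.0, 0.0, 0.0, 1.0]] [363.34275709   0.         317.92203109]
top [ 521.  -194.6   99. ]validation failed for argument at $[0]...
validation failed for argument at $[0]...
```

View pics/w1.png

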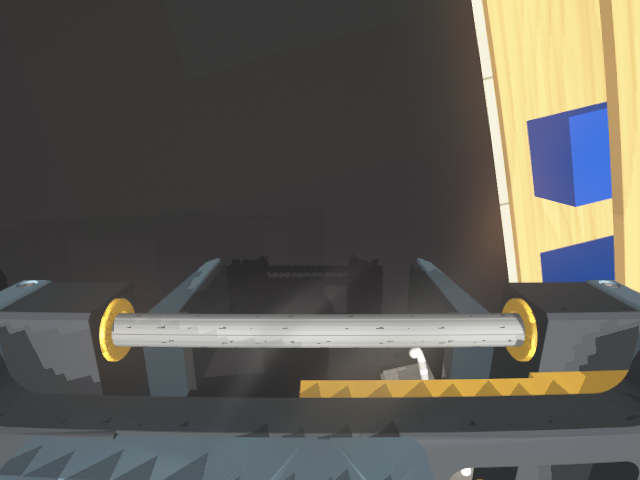

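The arm didn't move: the call was refused, probably because every key is needed in each row. This wrist picture shows only the fingers at (200–430,260–400) and the bench at the start pose.

```bash
python3 -m crank '[{"dx":0.032,"dy":-0.0626,"dz":0,"yaw":-1},{"dx":0.032,"dy":-0.0626,"dz":0,"yaw":-1},{"dx":0.032,"dy":-0.0626,"dz":0,"yaw":-1},{"dx":0.032,"dy":-0.0626,"dz":0,"yaw":-1},{"dx":0.032,"dy":-0.0626,"dz":0,"yaw":-1},{"dx":0.032,"dy":-0.0626,"dz":0,"yaw":-1},{"dx":0.032,"dy":-0.0626,"dz":0,"yaw":-1},{"dx":0.032,"dy":-0.0626,"dz":0,"yaw":-1},{"dx":0.032,"dy":-0.0626,"dz":0,"yaw":-1},{"dx":0.032,"dy":-0.0626,"dz":0,"yaw":-1}]' 0.8
```

```text
time_s: 1.4
ee_pos: [398.0, 54.8, 222.0]
ee_rot: [180.0, -0.0, 115.6]
force: [0.7, 0.6, 0.3]
gripper_width: 72.6
gripper_force: 0.0
```

```bash
python3 -m crank '[{"dx":0.031,"dy":-0.0626,"dz":0,"yaw":-1},{"dx":0.031,"dy":-0.0626,"dz":0,"yaw":-1},{"dx":0.031,"dy":-0.0626,"dz":0,"yaw":0},{"dx":0.031,"dy":-0.0626,"dz":0,"yaw":0},{"dx":0.031,"dy":-0.0626,"dz":0,"yaw":0},{"dx":0,"dy":0,"dz":0,"yaw":0},{"dx":0,"dy":0,"dz":0,"yaw":0}]'
python3 - <<'E'
from h import *
s=telemetry.state();c=eyes.calibration("wrist");im=eyes.grab_frame("wrist");save(im,"w2.png");np.save("w2.npy",im)
print(s["ee_pos"],s["ee_rot"],s["time_s"],s["qpos"].round(1));print(np.array(c["world_from_camera"]).round(2).tolist())
for b in blobs(im,[8,150,100],[18,255,255],100): print(b,onz(c,*b[0],99).round(1))
E
```

```text
time_s: 2.28
ee_pos: [521.0, -193.5, 221.4]
ee_rot: [-179.9, -0.1, 105.7]
force: [-0.5, -0.1, 0.1]
gripper_width: 72.9
gripper_force: 0.0
[ 520.98191653 -193.45761883  221.40779753] [-1.79936765e+02 -8.42090216e-02  1.05718631e+02] 2.275 [-21.6  16.6  92.1   0.   71.3 -37.3]
[[0.96, 0.26, 0.07, 501.39], [0.27, -0.93, -0.25, -122.59], [-0.0, 0.26, -0.97, 385.17], [0.0, 0.0, 0.0, 1.0]]
([531.5, 170.6], [523, 144, 32, 60, 382]) [669.3 -96.7  99. ]
([605.0, 183.3], [564, 144, 76, 79, 5053]) [732.5 -88.6  99. ]
([320.4, 222.1], [307, 217, 28, 17, 164]) [ 520.2 -182.1   99. ]
```

View pics/w2.png

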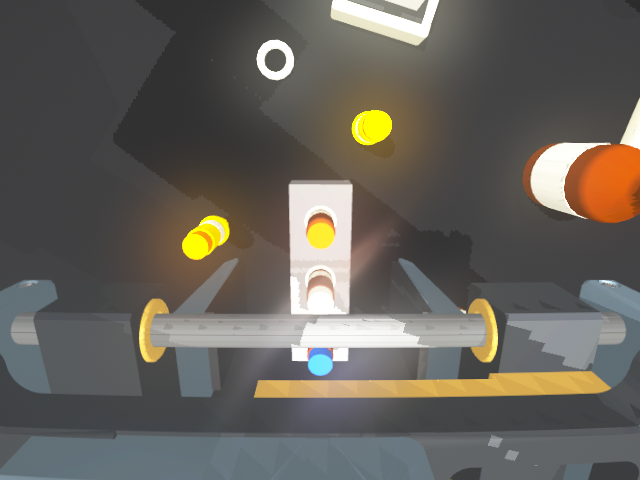

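In the wrist view the orange cap is at about (320,234), in line with the white (320,290) and blue (320,364) caps, so the yaw matches the row. Next I'll pin the cap's centre.

```bash
python3 - <<'E'
from h import *
im=np.load("w2.npy");c=eyes.calibration("wrist")
for b in blobs(im[200:252,290:352],[15,150,200],[32,255,255],60):
    p=np.array(b[0])+[290,200];print(p,b[1],onz(c,*p,99).round(1))
print("blue",onz(c,320,364,99).round(1),"white",onz(c,320,291,99).round(1))
E
```

```text
[320.3 233.9] [17, 20, 28, 29, 599] [ 522.8 -191.1   99. ]
blue [ 555.7 -307.8   99. ] white [ 536.3 -239.3   99. ]
```

```bash
python3 -m crank '[{"dx":0.0015,"dy":0.0005,"dz":-0.05,"yaw":0},{"dx":0,"dy":0,"dz":-0.05,"yaw":0},{"dx":0,"dy":0,"dz":-0.05,"yaw":0},{"dx":0,"dy":0,"dz":-0.04,"yaw":0},{"dx":0,"dy":0,"dz":-0.02,"yaw":0},{"dx":0,"dy":0,"dz":0,"yaw":0},{"dx":0,"dy":0,"dz":0,"yaw":0}]'
python3 -m crank '[{"dx":0,"dy":0,"dz":0,"yaw":0},{"dx":0,"dy":0,"dz":0,"yaw":0},{"dx":0,"dy":0,"dz":0,"yaw":0},{"dx":0,"dy":0,"dz":0,"yaw":0},{"dx":0,"dy":0,"dz":0,"yaw":0},{"dx":0,"dy":0,"dz":0,"yaw":0},{"dx":0,"dy":0,"dz":0,"yaw":0},{"dx":0,"dy":0,"dz":0,"yaw":0}]' 0 50
```

```text
time_s: 3.2
ee_pos: [523.7, -193.5, 55.4]
ee_rot: [179.9, 0.1, 105.8]
force: [-0.2, -0.4, -0.6]
gripper_width: 72.9
gripper_force: 0.0
time_s: 4.2
ee_pos: [522.8, -193.5, 54.0]
ee_rot: [180.0, 0.0, 105.7]
force: [0.2, 0.3, -0.8]
gripper_width: 24.3
gripper_force: 50.0
```

```bash
python3 -m crank '[{"dx":0,"dy":0,"dz":0.02,"yaw":0},{"dx":0,"dy":0,"dz":0.05,"yaw":0},{"dx":0,"dy":0,"dz":0.05,"yaw":0},{"dx":0,"dy":0,"dz":0.03,"yaw":0},{"dx":0,"dy":0,"dz":0,"yaw":0}]'
python3 -m crank '[{"dx":0,"dy":0.03,"dz":0,"yaw":0},{"dx":0,"dy":0.06,"dz":0,"yaw":0},{"dx":0.0015,"dy":0.07,"dz":0,"yaw":0},{"dx":0,"dy":0.06,"dz":0,"yaw":0},{"dx":0,"dy":0.04,"dz":0,"yaw":0},{"dx":0,"dy":0.0256,"dz":0,"yaw":0},{"dx":0,"dy":0,"dz":0,"yaw":0},{"dx":0,"dy":0,"dz":0,"yaw":0},{"dx":0,"dy":0,"dz":0,"yaw":0}]'
python3 - <<'E'
from h import *
s=telemetry.state();print(s["ee_pos"],s["force"],s["ee_rot"],s["time_s"])
ims=[]
for n in("wrist","top","scene"):
    c=eyes.calibration(n);im=eyes.grab_frame(n);np.save("p_"+n+".npy",im);ims.append(im)
v=cv2.resize(ims[0],(400,300))
a=cv2.resize(ims[1][220:310,240:360],(400,300));b=cv2.resize(ims[2][150:285,270:450],(400,300))
save(np.vstack([np.hstack([v,a]),np.hstack([b,b*0])]),"p1.png")
E
```

```text
time_s: 4.82
ee_pos: [524.0, -193.9, 176.8]
ee_rot: [179.7, 0.2, 105.7]
force: [0.3, -0.6, -0.6]
gripper_width: 24.2
gripper_force: 50.0
time_s: 5.95
ee_pos: [523.9, 34.1, 173.7]
ee_rot: [-180.0, 0.0, 105.7]
force: [0.6, 0.4, -0.1]
gripper_width: 24.0
gripper_force: 50.0
[523.87117907  34.08056248 173.69913607] [ 0.59980098  0.42659597 -0.11174313] [-1.79971376e+02  8.75945381e-03  1.05680218e+02] 5.95
```

View pics/p1.png

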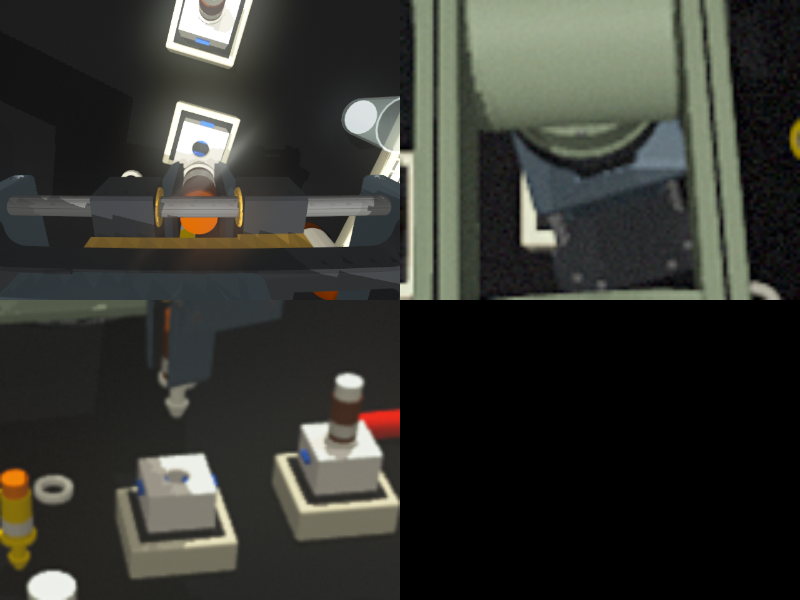

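The wrist view shows the empty mouth at about (320,238) full-frame, just ahead of the held cartridge. The scene view shows the plug tip at about (349.6,201), above the mouth at about (349,229).

```bash
python3 - <<'E'
from h import *
w=np.load("p_wrist.npy");sc=np.load("p_scene.npy");cw=eyes.calibration("wrist");cs=eyes.calibration("scene")
g=cv2.cvtColor(w,cv2.COLOR_RGB2GRAY)
x0,y0=290,205;sub=g[y0:275,x0:355]
for th in (90,120,150):
    n,l,s,c=cv2.connectedComponentsWithStats((sub<th).astype('uint8'))
    for i in range(1,n):
        if 60<s[i][4]<1500:
            p=c[i]+[x0,y0];print(th,p.round(1),s[i],[onz(cw,*p,z).round(1)[:2] for z in(64,67,70)])
print("tip",[onz(cs,u,v,127.7).round(1) for u,v in((349.6,200.9),(350,201))])
g2=cv2.cvtColor(sc,cv2.COLOR_RGB2GRAY)[215:245,330:370]
n,l,s,c=cv2.connectedComponentsWithStats((g2<130).astype('uint8'));print([((c[i]+[330,215]).round(1),s[i]) for i in range(1,n)if s[i][4]>10])
a=cv2.resize(w[190:290,270:370],(600,600),interpolation=cv2.INTER_CUBIC);b=cv2.resize(sc[185:245,330:370],None,fx=5,fy=10)
save(a,"p2.png")
E
```

```text
120 [317.2 237.2] [ 18  23  25  19 190] [array([523.5,  35.9]), array([523.3,  36.7]), array([523.1,  37.4])]
120 [314.2 270. ] [11 63 27  7 68] [array([528.5,   9.2]), array([528.2,  10.3]), array([528. ,  11.3])]
150 [320.3 238.2] [ 18  22  26  23 466] [array([526. ,  35.8]), array([525.7,  36.6]), array([525.5,  37.4])]
150 [349.  267.6] [ 53  54  12  16 160] [array([554.6,  18.7]), array([554.1,  19.6]), array([553.5,  20.6])]
150 [317.5 270.8] [ 11  63  35   7 122] [array([531.1,   9.3]), array([530.9,  10.4]), array([530.6,  11.4])]
tip [array([523.8,  34. , 127.7]), array([524.2,  34.6, 127.7])]
[(array([348.5, 229.4]), array([  0,   0,  40,  30, 593], dtype=int32)), (array([349.2, 229.4]), array([14, 13, 11,  4, 36], dtype=int32))]
```

View pics/p2.png

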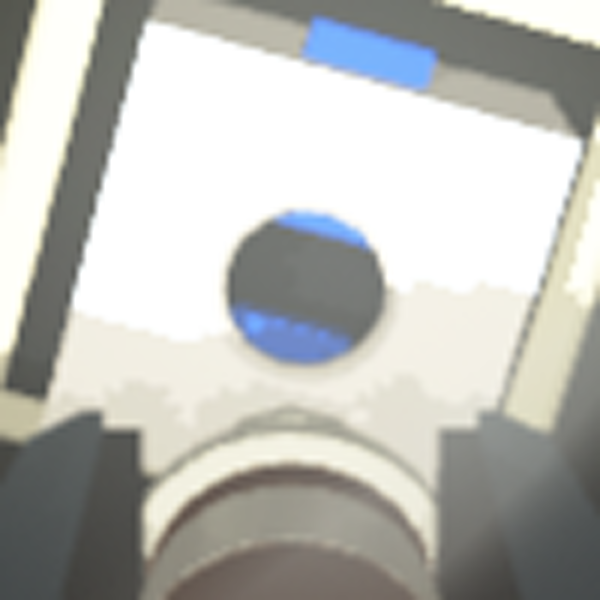

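```bash
python3 - <<'E'
from h import *
cw=eyes.calibration("wrist");t=telemetry.state()["ee_pos"]
e=np.array([.963,.27]);n=np.array([-.27,.963])
for nm,u,v,z in(("flange",318.6,190+432/6,163.7),("flange lower",318.6,190+425/6,161),("hole",320.8,237.8,67),("flL",270+143/6,272,161),("flR",270+440/6,272,161)):
    d=onz(cw,u,v,z)[:2]-t[:2];print(nm,"jaw",(d@e).round(2),"perp",(d@n).round(2))
E
```

```text
flange jaw 0.7 perp 15.05
flange lower jaw 0.71 perp 14.77
hole jaw 2.69 perp 2.02
flL jaw -12.07 perp 8.69
flR jaw 13.48 perp 8.7
```

```bash
python3 -m crank '[{"dx":0.0019,"dy":0.0025,"dz":-0.02,"yaw":0},{"dx":0,"dy":0,"dz":-0.03,"yaw":0},{"dx":0,"dy":0,"dz":-0.02,"yaw":0},{"dx":0,"dy":0,"dz":0,"yaw":0},{"dx":0,"dy":0,"dz":0,"yaw":0},{"dx":0,"dy":0,"dz":0,"yaw":0}]'
python3 - <<'E'
from h import *
im=eyes.grab_frame("scene");w=eyes.grab_frame("wrist")
a=cv2.resize(im[180:260,310:390],(400,400),interpolation=cv2.INTER_CUBIC);b=cv2.resize(w[190:290,270:370],(400,400),interpolation=cv2.INTER_CUBIC)
save(np.hstack([a,b]),"p3.png");print(telemetry.state()["force"])
E
```

```text
time_s: 6.85
ee_pos: [526.0, 37.0, 118.6]
ee_rot: [179.9, 0.0, 105.7]
force: [-0.2, 0.0, 0.0]
gripper_width: 24.5
gripper_force: 50.0
[ 0.81005148 -0.05041005 -0.34571085]
```

View pics/p3.png

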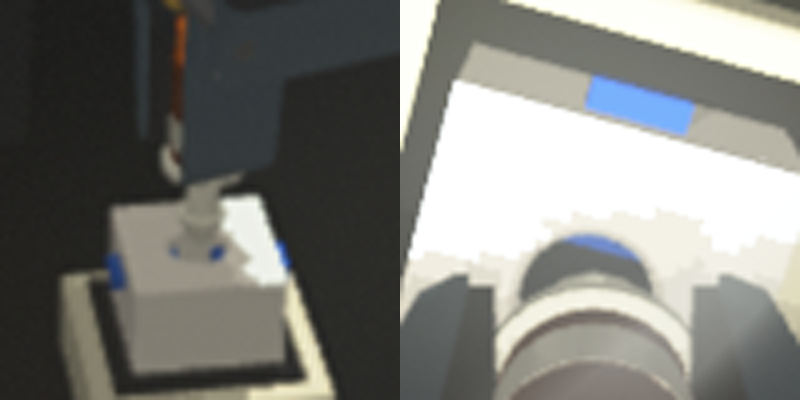

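The scene crop shows the tip centred over the mouth at crop (202,250). In the wrist crop the mouth is about 1 mm to the left of the flange's centre. I'll trim half a millimetre and lower gently.

```bash
python3 -m crank '[{"dx":-0.0006,"dy":-0.0003,"dz":-0.006,"yaw":0},{"dx":0,"dy":0,"dz":-0.006,"yaw":0},{"dx":0,"dy":0,"dz":0,"yaw":0},{"dx":0,"dy":0,"dz":0,"yaw":0}]'
python3 -m crank '[{"dx":0,"dy":0,"dz":-0.003,"yaw":0},{"dx":0,"dy":0,"dz":0,"yaw":0},{"dx":0,"dy":0,"dz":0,"yaw":0}]'
```

```text
time_s: 7.45
ee_pos: [525.0, 36.7, 108.3]
ee_rot: [-180.0, -0.0, 105.7]
force: [0.6, -0.7, -1.9]
gripper_width: 24.2
gripper_force: 50.0
time_s: 7.82
ee_pos: [525.0, 36.7, 106.0]
ee_rot: [180.0, 0.0, 105.7]
force: [-0.2, -0.4, -0.4]
gripper_width: 24.4
gripper_force: 50.0
```

```bash
for i in 1; do python3 -m crank '[{"dx":0,"dy":0,"dz":-0.002,"yaw":0},{"dx":0,"dy":0,"dz":0,"yaw":0}]'; python3 -m crank '[{"dx":0,"dy":0,"dz":-0.002,"yaw":0},{"dx":0,"dy":0,"dz":0,"yaw":0}]'; python3 -m crank '[{"dx":0,"dy":0,"dz":-0.002,"yaw":0},{"dx":0,"dy":0,"dz":0,"yaw":0}]'; done | egrep 'time|pos|force:'
```

```text
time_s: 8.07
ee_pos: [524.9, 36.7, 104.2]
force: [0.2, -0.6, -0.3]
gripper_force: 50.0
time_s: 8.32
ee_pos: [525.1, 36.6, 102.7]
force: [0.0, 0.1, 0.1]
gripper_force: 50.0
time_s: 8.57
ee_pos: [525.3, 36.6, 101.4]
force: [-1.6, -1.4, 2.8]
gripper_force: 50.0
```

```bash
(python3 -m crank '[{"dx":-0.0005,"dy":-0.0005,"dz":0,"yaw":0},{"dx":0,"dy":0,"dz":0,"yaw":0}]'; python3 -m crank '[{"dx":0,"dy":0,"dz":-0.001,"yaw":0},{"dx":0,"dy":0,"dz":0,"yaw":0}]') | egrep 'time|pos|force:'
```

```text
time_s: 8.82
ee_pos: [525.1, 36.4, 101.4]
force: [1.1, -0.9, 0.9]
gripper_force: 50.0
time_s: 9.07
ee_pos: [525.1, 36.4, 100.7]
force: [0.8, -0.7, 5.1]
gripper_force: 50.0
```

```bash
(python3 -m crank '[{"dx":0,"dy":-0.0004,"dz":-0.001,"yaw":0},{"dx":0,"dy":0,"dz":0,"yaw":0}]'; python3 -m crank '[{"dx":0,"dy":0,"dz":-0.001,"yaw":0},{"dx":0,"dy":0,"dz":0,"yaw":0}]') | egrep 'time|pos|force:'
```

```text
time_s: 9.32
ee_pos: [525.1, 36.2, 100.1]
force: [0.6, -0.4, 7.1]
gripper_force: 50.0
time_s: 9.57
ee_pos: [525.1, 36.2, 99.4]
force: [-0.9, -0.8, 6.4]
gripper_force: 50.0
```

```bash
(python3 -m crank '[{"dx":0,"dy":0,"dz":-0.001,"yaw":0},{"dx":0,"dy":0,"dz":0,"yaw":0}]'; python3 -m crank '[{"dx":0,"dy":0,"dz":-0.001,"yaw":0},{"dx":0,"dy":0,"dz":0,"yaw":0}]';python3 -m crank '[{"dx":0,"dy":0,"dz":-0.001,"yaw":0},{"dx":0,"dy":0,"dz":0,"yaw":0}]') | egrep 'time|pos|force:'
```

```text
time_s: 9.82
ee_pos: [525.1, 36.3, 98.7]
force: [0.7, 0.1, 7.3]
gripper_force: 50.0
time_s: 10.07
ee_pos: [525.1, 36.3, 97.9]
force: [-0.7, -0.2, 7.7]
gripper_force: 50.0
time_s: 10.32
ee_pos: [525.2, 36.3, 97.2]
force: [-0.0, 0.6, 8.0]
gripper_force: 50.0
```

```bash
(python3 -m crank '[{"dx":0,"dy":0,"dz":-0.001,"yaw":0},{"dx":0,"dy":0,"dz":0,"yaw":0}]'; python3 -m crank '[{"dx":0,"dy":0,"dz":-0.001,"yaw":0},{"dx":0,"dy":0,"dz":0,"yaw":0}]';python3 -m crank '[{"dx":0,"dy":0,"dz":-0.001,"yaw":0},{"dx":0,"dy":0,"dz":0,"yaw":0}]';python3 -m crank '[{"dx":0,"dy":0,"dz":-0.001,"yaw":0},{"dx":0,"dy":0,"dz":0,"yaw":0}]') | egrep 'time|pos|force:'
```

```text
time_s: 10.58
ee_pos: [524.6, 36.2, 95.3]
force: [1.9, 0.0, -1.2]
gripper_force: 50.0
time_s: 10.82
ee_pos: [524.7, 36.1, 94.6]
force: [1.3, 0.6, 1.8]
gripper_force: 50.0
time_s: 11.08
ee_pos: [524.6, 36.1, 94.1]
force: [0.6, 0.8, 2.4]
gripper_force: 50.0
time_s: 11.32
ee_pos: [524.5, 36.1, 93.2]
force: [0.7, -0.4, 3.2]
gripper_force: 50.0
```

```bash
(python3 -m crank '[{"dx":0,"dy":0,"dz":-0.001,"yaw":0},{"dx":0,"dy":0,"dz":-0.001,"yaw":0}]'; python3 -m crank '[{"dx":0,"dy":0,"dz":-0.001,"yaw":0},{"dx":0,"dy":0,"dz":-0.001,"yaw":0}]';python3 -m crank '[{"dx":0,"dy":0,"dz":-0.001,"yaw":0},{"dx":0,"dy":0,"dz":-0.001,"yaw":0}]';python3 -m crank '[{"dx":0,"dy":0,"dz":-0.001,"yaw":0},{"dx":0,"dy":0,"dz":0,"yaw":0}]') | egrep 'time|pos|force:'
```

```text
time_s: 11.58
ee_pos: [524.5, 36.0, 91.5]
force: [0.4, -0.3, 3.9]
gripper_force: 50.0
time_s: 11.82
ee_pos: [523.8, 36.0, 89.2]
force: [0.4, 1.1, -0.2]
gripper_force: 50.0
time_s: 12.08
ee_pos: [524.3, 36.0, 87.9]
force: [-0.0, -0.0, -0.7]
gripper_force: 50.0
time_s: 12.32
ee_pos: [524.6, 36.0, 87.5]
force: [0.1, -0.4, -1.4]
gripper_force: 50.0
```

```bash
(python3 -m crank '[{"dx":0,"dy":0,"dz":-0.001,"yaw":0},{"dx":0,"dy":0,"dz":0,"yaw":0}]'; python3 -m crank '[{"dx":0,"dy":0,"dz":-0.001,"yaw":0},{"dx":0,"dy":0,"dz":0,"yaw":0}]';python3 -m crank '[{"dx":0,"dy":0,"dz":-0.001,"yaw":0},{"dx":0,"dy":0,"dz":0,"yaw":0}]') | egrep 'time|pos|force:'
```

```text
time_s: 12.58
ee_pos: [524.6, 36.0, 86.7]
force: [-0.0, 0.4, -0.5]
gripper_force: 50.0
time_s: 12.82
ee_pos: [524.6, 36.0, 85.9]
force: [-1.1, -0.8, -0.9]
gripper_force: 50.0
time_s: 13.08
ee_pos: [524.6, 36.0, 85.1]
force: [-0.6, 1.2, -0.6]
gripper_force: 50.0
```

```bash
(python3 -m crank '[{"dx":0,"dy":0,"dz":-0.001,"yaw":0},{"dx":0,"dy":0,"dz":0,"yaw":0}]'; python3 -m crank '[{"dx":0,"dy":0,"dz":-0.001,"yaw":0},{"dx":0,"dy":0,"dz":0,"yaw":0}]') | egrep 'time|pos|force:'
```

```text
time_s: 13.32
ee_pos: [524.6, 36.0, 84.3]
force: [-0.1, -0.0, -0.3]
gripper_force: 50.0
time_s: 13.58
ee_pos: [524.6, 36.0, 83.5]
force: [-0.3, -0.1, -0.7]
gripper_force: 50.0
```

```bash
(python3 -m crank '[{"dx":0,"dy":0,"dz":-0.001,"yaw":0},{"dx":0,"dy":0,"dz":0,"yaw":0}]'; python3 -m crank '[{"dx":0,"dy":0,"dz":-0.001,"yaw":0},{"dx":0,"dy":0,"dz":0,"yaw":0}]') | egrep 'time|pos|force:'
```

```text
time_s: 13.82
ee_pos: [524.7, 36.1, 83.0]
force: [-0.3, 0.1, 1.1]
gripper_force: 50.0
time_s: 14.08
ee_pos: [524.7, 36.0, 82.5]
force: [-0.9, 0.2, 5.1]
gripper_force: 50.0
```

Flush, with 5 N of press. Next I'll hold briefly, then take up the play and pull.

```bash
(python3 -m crank '[{"dx":0,"dy":0,"dz":0,"yaw":0},{"dx":0,"dy":0,"dz":0,"yaw":0}]'; python3 -m crank '[{"dx":0,"dy":0,"dz":0.001,"yaw":0},{"dx":0,"dy":0,"dz":0.001,"yaw":0},{"dx":0,"dy":0,"dz":0.001,"yaw":0},{"dx":0,"dy":0,"dz":0,"yaw":0}]';  python3 -m crank '[{"dx":0,"dy":0,"dz":0.001,"yaw":0},{"dx":0,"dy":0,"dz":0,"yaw":0}]';python3 -m crank '[{"dx":0,"dy":0,"dz":0.001,"yaw":0},{"dx":0,"dy":0,"dz":0,"yaw":0}]') | egrep 'time|pos|force:'
```

```text
time_s: 14.32
ee_pos: [524.7, 36.0, 82.5]
force: [-2.2, -0.0, 4.9]
gripper_force: 50.0
time_s: 14.82
ee_pos: [524.6, 36.0, 84.2]
force: [-0.3, 1.4, -0.1]
gripper_force: 50.0
time_s: 15.08
ee_pos: [524.7, 36.0, 85.2]
force: [-0.5, -0.3, -0.3]
gripper_force: 50.0
time_s: 15.32
ee_pos: [524.7, 36.0, 86.1]
force: [-0.2, 0.5, -0.1]
gripper_force: 50.0
```

```bash
(python3 -m crank '[{"dx":0,"dy":0,"dz":0.001,"yaw":0},{"dx":0,"dy":0,"dz":0,"yaw":0}]';python3 -m crank '[{"dx":0,"dy":0,"dz":0.001,"yaw":0},{"dx":0,"dy":0,"dz":0,"yaw":0}]') | egrep 'time|pos|force:'
```

```text
time_s: 15.58
ee_pos: [524.7, 36.0, 86.8]
force: [0.1, -0.7, -1.8]
gripper_force: 50.0
time_s: 15.82
ee_pos: [524.7, 36.0, 87.6]
force: [0.3, 0.4, -1.1]
gripper_force: 50.0
```

```bash
(python3 -m crank '[{"dx":0,"dy":0,"dz":0.0008,"yaw":0},{"dx":0,"dy":0,"dz":0,"yaw":0}]';python3 -m crank '[{"dx":0,"dy":0,"dz":0.0008,"yaw":0},{"dx":0,"dy":0,"dz":0,"yaw":0}]') | egrep 'time|pos|force:'
```

```text
time_s: 16.08
ee_pos: [524.6, 36.0, 88.3]
force: [-0.4, 0.3, -0.3]
gripper_force: 50.0
time_s: 16.32
ee_pos: [524.7, 36.0, 88.9]
force: [1.0, -0.0, -1.1]
gripper_force: 50.0
```

```bash
(python3 -m crank '[{"dx":0,"dy":0,"dz":0.0008,"yaw":0},{"dx":0,"dy":0,"dz":0,"yaw":0}]';python3 -m crank '[{"dx":0,"dy":0,"dz":0.0008,"yaw":0},{"dx":0,"dy":0,"dz":0,"yaw":0}]') | egrep 'time|pos|force:'
```

```text
time_s: 16.58
ee_pos: [524.7, 36.0, 89.6]
force: [0.2, -0.6, -0.3]
gripper_force: 50.0
time_s: 16.82
ee_pos: [524.7, 36.0, 90.2]
force: [-1.1, 1.0, -1.0]
gripper_force: 50.0
```

```bash
(python3 -m crank '[{"dx":0,"dy":0,"dz":0.0008,"yaw":0},{"dx":0,"dy":0,"dz":0,"yaw":0}]';python3 -m crank '[{"dx":0,"dy":0,"dz":0.0008,"yaw":0},{"dx":0,"dy":0,"dz":0,"yaw":0}]') | egrep 'time|pos|force:'
```

```text
time_s: 17.08
ee_pos: [524.6, 36.0, 90.7]
force: [0.3, 0.9, -1.5]
gripper_force: 50.0
time_s: 17.32
ee_pos: [524.5, 36.0, 91.1]
force: [1.8, -0.6, -4.5]
gripper_force: 50.0
```

```bash
(python3 -m crank '[{"dx":0,"dy":0,"dz":0.0008,"yaw":0},{"dx":0,"dy":0,"dz":0,"yaw":0}]';python3 -m crank '[{"dx":0,"dy":0,"dz":0.0005,"yaw":0},{"dx":0,"dy":0,"dz":0,"yaw":0}]') | egrep 'time|pos|force:'
```

```text
time_s: 17.58
ee_pos: [524.5, 36.0, 91.6]
force: [1.0, 0.4, -7.3]
gripper_force: 50.0
time_s: 17.82
ee_pos: [524.5, 36.1, 92.0]
force: [1.9, 0.3, -11.1]
gripper_force: 50.0
```

```bash
(python3 -m crank '[{"dx":0,"dy":0,"dz":0.0001,"yaw":0},{"dx":0,"dy":0,"dz":0,"yaw":0}]';python3 -m crank '[{"dx":0,"dy":0,"dz":0,"yaw":0},{"dx":0,"dy":0,"dz":0,"yaw":0},{"dx":0,"dy":0,"dz":0,"yaw":0},{"dx":0,"dy":0,"dz":0,"yaw":0}]';python3 -m crank '[{"dx":0,"dy":0,"dz":0,"yaw":0},{"dx":0,"dy":0,"dz":0,"yaw":0},{"dx":0,"dy":0,"dz":0,"yaw":0},{"dx":0,"dy":0,"dz":0,"yaw":0}]') | egrep 'time|pos|force:'
```

```text
time_s: 18.08
ee_pos: [524.4, 36.0, 92.2]
force: [2.9, 0.4, -12.6]
gripper_force: 50.0
time_s: 18.58
ee_pos: [524.4, 36.0, 92.4]
force: [1.9, -0.2, -12.7]
gripper_force: 50.0
time_s: 19.08
ee_pos: [524.4, 36.0, 92.4]
force: [1.7, 0.7, -13.7]
gripper_force: 50.0
```

```bash
(python3 -m crank '[{"dx":0,"dy":0,"dz":-0.0003,"yaw":0},{"dx":0,"dy":0,"dz":0,"yaw":0},{"dx":0,"dy":0,"dz":0,"yaw":0},{"dx":0,"dy":0,"dz":0,"yaw":0}]';python3 -m crank '[{"dx":0,"dy":0,"dz":0,"yaw":0},{"dx":0,"dy":0,"dz":0,"yaw":0},{"dx":0,"dy":0,"dz":0,"yaw":0},{"dx":0,"dy":0,"dz":0,"yaw":0}]';python3 -m crank '[{"dx":0,"dy":0,"dz":0,"yaw":0},{"dx":0,"dy":0,"dz":0,"yaw":0},{"dx":0,"dy":0,"dz":0,"yaw":0},{"dx":0,"dy":0,"dz":0,"yaw":0},{"dx":0,"dy":0,"dz":0,"yaw":0},{"dx":0,"dy":0,"dz":0,"yaw":0}]') | egrep 'time|pos|force:'
```

```text
time_s: 19.58
ee_pos: [524.5, 36.0, 92.3]
force: [0.8, 0.9, -11.7]
gripper_force: 50.0
time_s: 20.08
ee_pos: [524.5, 36.0, 92.3]
force: [-0.6, 0.2, -12.4]
gripper_force: 50.0
time_s: 20.82
ee_pos: [524.6, 36.0, 92.3]
force: [-0.1, 0.3, -12.5]
gripper_force: 50.0
```

```bash
(python3 -m crank '[{"dx":0,"dy":0,"dz":-0.0002,"yaw":0},{"dx":0,"dy":0,"dz":0,"yaw":0},{"dx":0,"dy":0,"dz":0,"yaw":0},{"dx":0,"dy":0,"dz":0,"yaw":0},{"dx":0,"dy":0,"dz":0,"yaw":0},{"dx":0,"dy":0,"dz":0,"yaw":0},{"dx":0,"dy":0,"dz":0,"yaw":0}]';python3 -m crank '[{"dx":0,"dy":0,"dz":0,"yaw":0},{"dx":0,"dy":0,"dz":0,"yaw":0},{"dx":0,"dy":0,"dz":0,"yaw":0},{"dx":0,"dy":0,"dz":0,"yaw":0},{"dx":0,"dy":0,"dz":0,"yaw":0},{"dx":0,"dy":0,"dz":0,"yaw":0}]'
python3 -m crank '[{"dx":0,"dy":0,"dz":-0.002,"yaw":0},{"dx":0,"dy":0,"dz":-0.002,"yaw":0},{"dx":0,"dy":0,"dz":-0.002,"yaw":0},{"dx":0,"dy":0,"dz":-0.002,"yaw":0},{"dx":0,"dy":0,"dz":-0.002,"yaw":0},{"dx":0,"dy":0,"dz":-0.001,"yaw":0},{"dx":0,"dy":0,"dz":0,"yaw":0},{"dx":0,"dy":0,"dz":0,"yaw":0}]')| egrep 'time|pos|force:'
```

```text
time_s: 21.7
ee_pos: [524.6, 36.0, 92.2]
force: [-0.5, -0.3, -10.9]
gripper_force: 50.0
time_s: 22.45
ee_pos: [524.6, 36.0, 92.1]
force: [-1.2, 0.7, -11.4]
gripper_force: 50.0
time_s: 23.45
ee_pos: [524.6, 36.0, 83.3]
force: [-0.8, -0.5, -0.7]
gripper_force: 50.0
```

```bash
(python3 -m crank '[{"dx":0,"dy":0,"dz":-0.001,"yaw":0},{"dx":0,"dy":0,"dz":0,"yaw":0},{"dx":0,"dy":0,"dz":0,"yaw":0}]')| egrep 'time|pos|force:'
```

```text
time_s: 23.82
ee_pos: [524.7, 36.0, 82.8]
force: [-0.9, -0.0, 3.4]
gripper_force: 50.0
```

```bash
python3 -m crank '[{"dx":0,"dy":0,"dz":0,"yaw":0},{"dx":0,"dy":0,"dz":0,"yaw":0},{"dx":0,"dy":0,"dz":0,"yaw":0},{"dx":0,"dy":0,"dz":0,"yaw":0},{"dx":0,"dy":0,"dz":0,"yaw":0},{"dx":0,"dy":0,"dz":0,"yaw":0}]' 0.8
python3 -m crank '[{"dx":0,"dy":0,"dz":0.01,"yaw":0},{"dx":0,"dy":0,"dz":0.03,"yaw":0},{"dx":0,"dy":0,"dz":0.05,"yaw":0},{"dx":0,"dy":0,"dz":0.05,"yaw":0},{"dx":0,"dy":-0.04,"dz":0,"yaw":0},{"dx":0,"dy":-0.06,"dz":0,"yaw":0},{"dx":0,"dy":-0.04,"dz":0,"yaw":0},{"dx":0,"dy":0,"dz":0,"yaw":0},{"dx":0,"dy":0,"dz":0,"yaw":0}]'
python3 - <<'E'
from h import *
im=eyes.grab_frame("scene");save(cv2.resize(im[130:310,120:380+60],(800,450),interpolation=cv2.INTER_CUBIC),"end.png")
E
```

```text
time_s: 24.58
ee_pos: [524.6, 36.0, 82.5]
ee_rot: [180.0, 0.0, 105.7]
force: [0.9, 0.7, 0.0]
gripper_width: 72.9
gripper_force: 0.0
time_s: 25.7
ee_pos: [524.6, -75.4, 194.8]
ee_rot: [180.0, -0.0, 105.7]
force: [-0.2, 0.6, -0.3]
gripper_width: 73.0
gripper_force: 0.0
```

View pics/end.png

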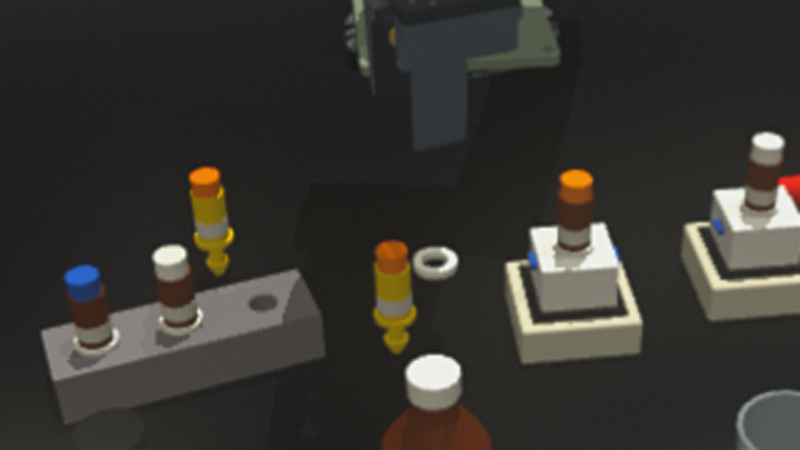

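The orange-capped cartridge stands upright and flush in the port at crop (575,210). The other cartridges are in place and the gripper is clear.

```bash
python3 -c "
from workcell import ticket
print(ticket.job_done())"
```

```text
the job is handed in; nothing more can be done
None
```

The orange-capped cartridge is snapped into the port with its flange flush, held under an upward pull of about 11–13 N for over 4 s, then pressed home and released upright; the job is handed in.

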